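# Make up two baking-class kits

### The job

Make up two kits for the baking class from the things on the walnut board, each thing standing upright and flat on the floor of its own well: in the three-well tray the tall lidded jar in the middle well with the round cutter and the wooden tamper in the two end wells (either way round), and in the two-well tray the short lidded jar and the square cutter (either way round). Set the glass jars down without dropping them, and leave the ramekin, the open glass and the shaker standing where they are.

Things in the scene. Friction and masses are not known exactly. Their poses are not given: they have to be found in the camera images.
- tall_jar: Tall slim straight-sided glass jar, closed with a glass lid: 54 mm diameter, 110 mm high, about 0.24 kg. Two small steel clamps (12 mm wide) grip the lid's edge in the top 23 mm at its own +x and -x side and stand out 3 mm there; across its own y axis it is clear. Origin: centre of its underside, z up; it starts upright on the walnut board, whose top is 20 mm above the counter.
- short_jar: Short wide straight-sided glass jar, closed with a glass lid: 66 mm diameter, 65 mm high, about 0.22 kg. Two small steel clamps (12 mm wide) grip the lid's edge in the top 23 mm at its own +x and -x side and stand out 3 mm there; across its own y axis it is clear. Origin: centre of its underside, z up; it starts upright on the walnut board, whose top is 20 mm above the counter.
- round_cutter: Round steel pastry cutter, a plain tube open at top and bottom: 60 mm outer diameter, 3.5 mm wall, 50 mm high, about 0.09 kg. Origin: centre of its underside, z up; it starts upright on the walnut board, whose top is 20 mm above the counter.
- square_cutter: Square steel pastry cutter, open at top and bottom: 56 x 56 mm outside, 3 mm wall, 50 mm high, about 0.1 kg. Its sides are normal to its own x and y axes. Origin: centre of its underside, z up; it starts upright on the walnut board, whose top is 20 mm above the counter.
- tamper: Pale wooden tart tamper, turned, standing upright: foot 54 mm diameter and 26 mm high, waist 28 mm diameter, cylindrical head 40 mm diameter from 56 mm up to its flat top at 85 mm, about 0.1 kg. Origin: centre of its underside, z up; it starts upright on the walnut board, whose top is 20 mm above the counter.
- tray3: Fixed oblong wooden kit tray with three equal wells in a row along its own x axis, 284 x 100 mm outside. Each well is 84 x 84 mm, its floor 6 mm above the counter; walls and partitions are 8 mm thick and their rim is 16 mm above the counter. Well centres lie at x = -92, 0 and +92 mm, y = 0. Origin: centre of its underside, on the counter.
- tray2: Fixed oblong wooden kit tray with two equal wells in a row along its own x axis, 192 x 100 mm outside. Each well is 84 x 84 mm, its floor 6 mm above the counter; walls and partitions are 8 mm thick and their rim is 16 mm above the counter. Well centres lie at x = -46 and +46 mm, y = 0. Origin: centre of its underside, on the counter.
- ramekin: White ceramic ramekin, open, about 68 mm across and 42 mm high; not part of any kit, stays where it is. Origin: centre of its underside, z up; it starts upright on the walnut board, whose top is 20 mm above the counter.
- tumbler: Open drinking glass without a lid, about 66 mm across the rim and 90 mm high; not part of any kit, stays where it is. Origin: centre of its underside, z up; it starts upright on the walnut board, whose top is 20 mm above the counter.
- shaker: Metal shaker with a domed top, 44 mm diameter, 75 mm high; not part of any kit, stays where it is. Origin: centre of its underside, z up; it starts upright on the walnut board, whose top is 20 mm above the counter.
There are look-alikes about, which are no part of the job. What is shaped like the tamper but blue or purple is not meant. Leave any blue look-alike of the round_cutter alone.

How it is judged (in metres and radians):
At the end, for the whole second after the job is handed in: Tall jar in the middle well of the three-well tray, round cutter and tamper in its end wells, short jar and square cutter in the two-well tray's wells: each within 22 mm of its well's centre along each tray axis, on the well floor within 4 mm, upright within 0.08 rad, at rest (y of tall_jar in the frame of tray3 between -0.022 and 0.022 m and z of tall_jar in the frame of tray3 between 0.002 and 0.01 m and angle between each of tall_jar, round_cutter, tamper, short_jar, square_cutter's own z axis and vertical below 0.08 rad and linear speed of each of tall_jar, round_cutter, tamper, short_jar, square_cutter below 0.02 m/s and angular speed of each of tall_jar, round_cutter, tamper, short_jar, square_cutter below 0.2 rad/s and x of tall_jar in the frame of tray3 between -0.022 and 0.022 m and y of round_cutter in the frame of tray3 between -0.022 and 0.022 m and z of round_cutter in the frame of tray3 between 0.002 and 0.01 m and (x of round_cutter in the frame of tray3 between -0.114 and -0.07 m or x of round_cutter in the frame of tray3 between 0.07 and 0.114 m) and y of tamper in the frame of tray3 between -0.022 and 0.022 m and z of tamper in the frame of tray3 between 0.002 and 0.01 m and (x of tamper in the frame of tray3 between -0.114 and -0.07 m or x of tamper in the frame of tray3 between 0.07 and 0.114 m) and y of short_jar in the frame of tray2 between -0.022 and 0.022 m and z of short_jar in the frame of tray2 between 0.002 and 0.01 m and (x of short_jar in the frame of tray2 between -0.068 and -0.024 m or x of short_jar in the frame of tray2 between 0.024 and 0.068 m) and y of square_cutter in the frame of tray2 between -0.022 and 0.022 m and z of square_cutter in the frame of tray2 between 0.002 and 0.01 m and (x of square_cutter in the frame of tray2 between -0.068 and -0.024 m or x of square_cutter in the frame of tray2 between 0.024 and 0.068 m)); the robot touches nothing.
It fails at once if the ramekin is shifted by more than 20 mm or tipped (distance of ramekin from where it was at the start of the episode above 0.02 m or angle between ramekin's own z axis and vertical above 0.3 rad).
It fails at once if the open glass is shifted by more than 20 mm or tipped (distance of tumbler from where it was at the start of the episode above 0.02 m or angle between tumbler's own z axis and vertical above 0.3 rad).
It fails at once if the shaker is shifted by more than 20 mm or tipped (distance of shaker from where it was at the start of the episode above 0.02 m or angle between shaker's own z axis and vertical above 0.3 rad).
It fails at once if the tall glass jar is dropped (moves faster than 0.5 m/s while no finger holds it) (linear speed of tall_jar above 0.5 m/s and contact force between tall_jar and the fingers below 0.05 N).
It fails at once if the short glass jar is dropped (moves faster than 0.5 m/s while no finger holds it) (linear speed of short_jar above 0.5 m/s and contact force between short_jar and the fingers below 0.05 N).
It also fails if it takes over 120 s, if anything falls off the work surface, if the arm or the gripper's body presses on something with over 40 N, if the wrist force passes 120 N, or if a joint passes its speed limit or range.

### The arm

A 6-joint arm with a two-finger parallel gripper is mounted at the origin on the work surface. World frame = base frame: x ahead of the robot, y to its left, z up, the work surface at z = 0. Lengths are in mm, angles in rad, forces in N, time in s.
With the tool pointing down it reaches from about 400 to 825 mm from the base axis. Payload 7 kg.
Tool frame: the origin (TCP) lies midway between the tips of the shut fingers; the grasp point (between the pads) lies 19 mm behind it (tcp_to_grasp is the distance from the TCP to the grasp point, in mm); z points along the fingers, y is the line along which they close (so a half turn about z gives the same grasp; the last joint's range is limited). The gripper opens to 88 mm and grips with 3 to 60 N. Pads are 19 mm wide; open, the fingers measure 130 mm over their backs; the gripper's body (78 mm by 193 mm) begins 47 mm behind the grasp point.
Start: joints at [1.569, 0.359, 0.012, 0, -1.224, -0.288], TCP at [192.898, 646.827, 226.561] pointing down, gripper open.
Joint ranges: [-3.07, 3.07], [-1.43, 2.12], [-1.02, 1.25], [-3.03, 1.67], [-3.05, -0], [-3.03, 3.03]. Speed limits (rad/s): [2.39, 2.39, 3.01, 3.14, 3.14, 3.14].

### API

Orientations are given as a unit quaternion [x, y, z, w].
In Python, from plant import get_state, snapshot, calibration, sign_off, tcp_to_grasp gives the robot as it stands.
- The arm moves only by the tool drive_effector, called after "Call:" as name(argument=value, ...) on one line, values as JSON. Schema: {"type":"object","properties":{"rows":{"type":"array","items":{"type":"object","properties":{"rot":{"type":"array","items":{"type":"number"},"minItems":3,"maxItems":3},"pos":{"type":"array","items":{"type":"number"},"minItems":3,"maxItems":3},"aperture":{"type":"number"}},"additionalProperties":false,"required":["aperture"]},"minItems":1,"maxItems":20},"only":{"type":"string"},"quiet":{"type":"boolean"},"lines":{"type":"string"}},"required":["rows"],"additionalProperties":false}. rows is a list of rows, 1 to 20 of them, each an object with the fields rot (a list: a rotation vector rx, ry, rz in parts of the range, where 1.0 means pi rad), pos (a list: dx, dy, dz in fractions of the full range, 1 being 1000 mm), aperture (the finger opening in mm); a field left out counts as zero (the opening has to be given); each row is the pose to reach, as a shift and turn from the pose commanded when the call began, along the tool's axes at that moment; what a row does not reach only later rows make up. A row lasts 1/10 s, in which the tool goes at most 50 mm and 0.15 rad, less where a joint would pass 70% of its speed; a pose out of reach is approached as far as the arm can. The fingers move at their own pace and stop on an object; the grip force is fixed at half the most. Time passes only in rows, so rows that do not move let the fingers close. The tool returns the time, the measured TCP pose, the force, the opening and the grip force at its end. only (a regular expression) keeps the lines of the reply that match it, lines (a string "A,B") keeps lines A to B, and quiet returns only ok. A shift or turn number past 1, either way, is cut back to 1. Input that does not fit is refused with a message, and nothing moves.
- get_state(): the state, without advancing time (a new reading comes with each control period).
- snapshot(name): name is "scene" or "side" or "wrist"; returns (picture, depth): 480x640x3 uint8, blue, green, red; 480x640 float32, mm along the optical axis (not along the pixel's ray), 0 where there is no reading.
- calibration(name): a dict with "fov_y" (degrees; the focal length in pixels is half the picture's height over the tangent of half this angle, whatever the lens; pixels are square), "cx", "cy" (the principal point, pixels), "R" (3x3) and "t" (3): a world point X has camera coordinates R X + t; the wrist camera has in their place "tool_from_camera" (4x4, takes a point from camera to tool coordinates, whose origin is the TCP and whose axes are the flange's). Camera axes: x right, y down, z forward; pixel columns grow to the right and rows downward; lengths in mm; the calibration is good to about 2 mm. A picture is of the moment at which its call begins: read the wrist's pose just before it. calibration takes no time and is no camera call.
- sign_off(): hands the job in; it is judged then, once.
The state is a dict: "t": time; "qpos": joint angles; "joint_vel": joint speeds; "joint_efforts": joint torques, N m; "tcp_pos": TCP position; "ee_rot": TCP orientation; "force": force on the tool from outside, world axes, zero at the start; "wrist_torque": the same for the moment, N m; "finger_gap": finger opening in mm; "gripper_force": force on a finger pad.
Only numpy, scipy, OpenCV 4.12 (cv2) and the standard library are available. Lean on these libraries where they do the work, as an engineer would, in place of code of your own. Each camera call takes 0.05 s, during which the arm holds its last target. There are 200 camera calls.

## Working session

There is one attempt and no reset: what is moved stays moved. The work goes in short steps, Python scripts to look and compute and a tool call to move; the robot and the scene stay as the last step left them, time stands still between calls to the robot, and variables do not carry over. Pictures are saved under pics/ and viewed, at most 16 in all, crops included, and the job is handed in when it is done.

```bash
ls; mkdir -p pics; python3 - <<'E'
from plant import *
import cv2,json
print(get_state(), tcp_to_grasp)
for n in ("scene","side","wrist"):
    c=calibration(n); print(n,c)
    p,d=snapshot(n); cv2.imwrite(f"pics/{n}0.png",p)
    import numpy as np; np.save(f"pics/{n}0.npy",d); print((d>0).mean())
E
```

```text
pics
{'t': 0.0, 'qpos': array([ 1.56912527e+00,  3.59395526e-01,  1.10598058e-02, -3.46806730e-04,
       -1.22410175e+00, -2.88096524e-01]), 'joint_vel': array([ 0.0013083 , -0.00086042, -0.00064724,  0.00066623,  0.00071058,
        0.0001444 ]), 'joint_efforts': array([ 1.72301275e-04, -5.82718384e+01,  2.93053293e+01,  6.99734464e+00,
        6.72531605e-03, -1.66050236e-04]), 'tcp_pos': array([192.7570924 , 646.38063026, 225.61811698]), 'ee_rot': array([ 9.89513816e-01, -1.44435826e-01, -4.42537189e-05,  8.35439174e-04]), 'force': array([-0.63357732, -0.5862347 ,  0.18419089]), 'wrist_torque': array([-0.03316304,  0.00032667, -0.0370517 ]), 'gripper_force': 0.0, 'finger_gap': 87.52100027444811} 18.8
scene {'fov_y': 52.97800707248656, 'cx': 322.2489747451025, 'cy': 232.84228145975752, 'R': array([[-0.07918987,  0.99674396,  0.0151804 ],
       [ 0.71742614,  0.0675582 , -0.69335101],
       [-0.69211899, -0.04401556, -0.7204401 ]]), 't': array([  18.36444575, -432.33597861, 1495.62537375])}
0.9960514322916667
side {'fov_y': 47.80837982960841, 'cx': 320.96369924379803, 'cy': 243.62326452013437, 'R': array([[ 0.98822454, -0.15260303,  0.01116082],
       [-0.08143846, -0.58632386, -0.80597277],
       [ 0.12953774,  0.79557315, -0.59184739]]), 't': array([-633.53986916,   92.61082913, 1091.31699193])}
0.9957356770833333
wrist {'fov_y': 60.789254516719055, 'cx': 318.9906815390787, 'cy': 240.23616704231407, 'tool_from_camera': array([[-3.93005946e-04, -9.57632826e-01, -2.87991696e-01,
         7.84448362e+01],
       [ 9.99999877e-01, -4.63121657e-04,  1.75333540e-04,
         6.85234462e-01],
       [-3.01280345e-04, -2.87991591e-01,  9.57632890e-01,
        -1.58511365e+02],
       [ 0.00000000e+00,  0.00000000e+00,  0.00000000e+00,
         1.00000000e+00]])}
0.996025390625
```

View pics/scene0.png

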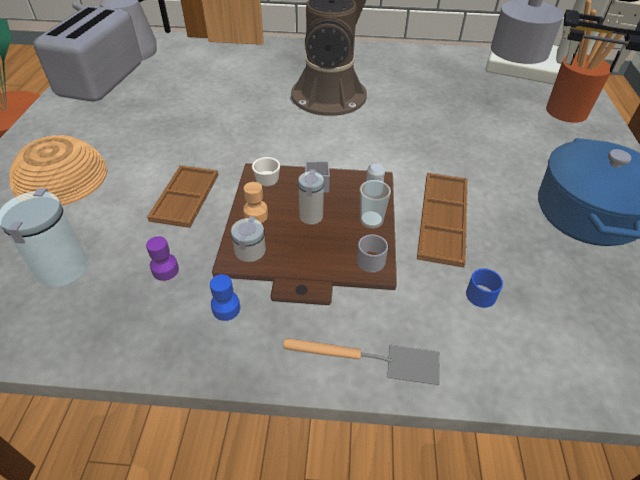

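View pics/side0.png

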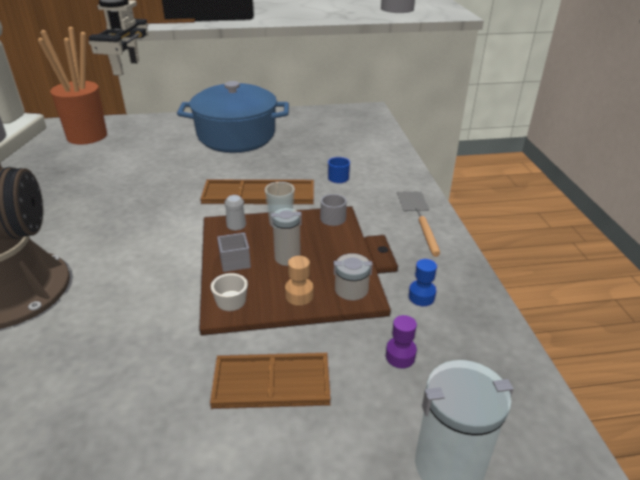

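The scene view (from in front of the robot, image right = +y) shows the tall jar top at (311,179), short jar (249,229), tamper (253,188), round cutter (372,244), square cutter (317,168), ramekin (266,165), tumbler (375,190), shaker (376,168). Tray2 is on the left and tray3 on the right. The side view shows the same things at (286,216), (352,264), (299,264), (334,203), (233,243), (229,284), (280,190) and (235,200).

```bash
cat > h.py <<'E'
import numpy as np, cv2, time
from plant import *
from scipy.spatial.transform import Rotation as Ro
def cam(n, st=None):
    c=calibration(n); f=240/np.tan(np.radians(c["fov_y"]/2))
    if n=="wrist":
        T=c["tool_from_camera"]; Rt=Ro.from_quat(st["ee_rot"]).as_matrix()
        Rw=Rt@T[:3,:3]; o=Rt@T[:3,3]+st["tcp_pos"]
    else: Rw=c["R"].T; o=-Rw@c["t"]
    return dict(f=f,cx=c["cx"],cy=c["cy"],R=Rw,o=o)
def ray(c,uv):
    d=c["R"]@np.array([(uv[0]-c["cx"])/c["f"],(uv[1]-c["cy"])/c["f"],1]); return c["o"],d
def onz(c,uv,z):
    o,d=ray(c,uv); return o+d*(z-o[2])/d[2]
def tri(rs):   # least squares point of rays (cam,uv)
    A=0;b=0
    for c,uv in rs:
        o,d=ray(c,uv); d=d/np.linalg.norm(d); P=np.eye(3)-np.outer(d,d); A=A+P; b=b+P@o
    X=np.linalg.solve(A,b)
    gap=max(np.linalg.norm(np.cross(X-ray(c,u)[0],ray(c,u)[1]/np.linalg.norm(ray(c,u)[1]))) for c,u in rs)
    return X,gap
def proj(c,X):
    p=c["R"].T@(np.asarray(X,float)-c["o"]); return [c["cx"]+c["f"]*p[0]/p[2], c["cy"]+c["f"]*p[1]/p[2]]
def go(pos,yaw=None):
    """yaw: world angle of the tool's closing axis y (mod pi); prints rotvec and shift in tool axes"""
    s=get_state(); R0=Ro.from_quat(s["ee_rot"]); 
    print("t %.1f tcp %s gap %.1f f %s"%(s["t"],s["tcp_pos"].round(1),s["finger_gap"],s["force"].round(1)))
    print("shift",R0.inv().apply(np.array(pos)-s["tcp_pos"]).round(1))
    for k in ((0,1) if yaw is not None else ()):
        a=yaw+k*np.pi; y=np.array([np.cos(a),np.sin(a),0]); z=np.array([0,0,-1.]); x=np.cross(y,z)
        print("rot",(R0.inv()*Ro.from_matrix(np.array([x,y,z]).T)).as_rotvec().round(3), "j6",s["qpos"][5].round(2))
E
python3 - <<'E'
from h import *
S,D=cam("scene"),cam("side")
pts=dict(tall=((311,179),(286,216)),short=((249,229),(352,264)),tamper=((253,188),(299,264)),rc=((372,244),(334,203)),sq=((317,168),(233,243)),ram=((266,165),(229,284)),tum=((375,190),(280,190)),shak=((376,166),(235,198)))
for k,(a,b) in pts.items(): X,g=tri([(S,a),(D,b)]); print(k,X.round(),round(g,1))
for n,c in (("t3",[(427,173),(468,176),(464,265),(418,256)]),("t2",[(179,167),(218,171),(190,225),(149,218)])):
    q=np.array([onz(S,p,16)[:2] for p in c]); print(n,q.round().tolist(),q.mean(0).round())
print("base axis yaw of tool y",Ro.from_quat(get_state()["ee_rot"]).as_matrix().round(2).tolist())
go([560,30,420])
E
```

```text
tall [568.   1. 127.] 0.6
short [ 682. -114.   81.] 1.0
tamper [ 579. -123.  100.] 1.2
rc [689. 134.  67.] 3.0
sq [457.   4.  68.] 0.9
ram [ 447. -118.   61.] 0.3
tum [568. 137. 107.] 0.7
shak [467. 140.  93.] 0.6
t3 [[383.0, 275.0], [385.0, 377.0], [680.0, 330.0], [664.0, 236.0]] [528. 305.]
t2 [[420.0, -346.0], [426.0, -245.0], [619.0, -264.0], [606.0, -361.0]] [ 518. -304.]
base axis yaw of tool y [[0.96, -0.29, -0.0], [-0.29, -0.96, -0.0], [0.0, 0.0, -1.0]]
t 0.1 tcp [192.8 646.5 225.8] gap 88.2 f [0.1 0.3 0.2]
shift [ 528.1  486.  -193.5]
```

The triangulated tops are at z ≈ 127, 81, 100, 67 and 68, against 130, 85, 105, 70 and 70 expected, so they agree. Next I move the wrist camera above the board.

The manual's scale: shifts go in shares of 1000 mm and turns go in shares of pi rad. Converting my numbers, 613 mm / 1000 = 0.613, 100 mm / 1000 = 0.1, -0.29 rad / 3.1416 = -0.0923.

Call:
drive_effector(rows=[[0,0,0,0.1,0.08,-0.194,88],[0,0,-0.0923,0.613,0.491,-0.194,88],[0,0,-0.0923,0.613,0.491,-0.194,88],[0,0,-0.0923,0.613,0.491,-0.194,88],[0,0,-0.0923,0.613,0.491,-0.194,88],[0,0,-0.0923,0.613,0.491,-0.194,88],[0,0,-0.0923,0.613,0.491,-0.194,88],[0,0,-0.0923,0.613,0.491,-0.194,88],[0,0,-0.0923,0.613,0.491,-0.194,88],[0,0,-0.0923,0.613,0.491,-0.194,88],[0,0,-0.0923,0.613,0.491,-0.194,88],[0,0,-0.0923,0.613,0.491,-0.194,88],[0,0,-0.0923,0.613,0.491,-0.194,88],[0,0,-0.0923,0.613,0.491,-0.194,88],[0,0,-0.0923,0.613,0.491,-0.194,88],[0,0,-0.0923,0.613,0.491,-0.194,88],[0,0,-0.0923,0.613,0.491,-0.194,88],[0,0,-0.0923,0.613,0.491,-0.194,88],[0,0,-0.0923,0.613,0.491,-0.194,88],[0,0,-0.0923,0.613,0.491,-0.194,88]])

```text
refused: rows[0]: [0, 0, 0, 0.1, 0.08, -0.194, 88] is not of type 'object' (schema: type "object"). Nothing was moved.
```

The error is about the shape of the input: a list of objects, one for each row. Fixing that and sending the same move.

Call:
drive_effector(rows=[{"pos": [0.1,0.08,-0.194],"aperture": 88},{"rot": [0,0,-0.0923],"pos": [0.613,0.491,-0.194],"aperture": 88},{"rot": [0,0,-0.0923],"pos": [0.613,0.491,-0.194],"aperture": 88},{"rot": [0,0,-0.0923],"pos": [0.613,0.491,-0.194],"aperture": 88},{"rot": [0,0,-0.0923],"pos": [0.613,0.491,-0.194],"aperture": 88},{"rot": [0,0,-0.0923],"pos": [0.613,0.491,-0.194],"aperture": 88},{"rot": [0,0,-0.0923],"pos": [0.613,0.491,-0.194],"aperture": 88},{"rot": [0,0,-0.0923],"pos": [0.613,0.491,-0.194],"aperture": 88},{"rot": [0,0,-0.0923],"pos": [0.613,0.491,-0.194],"aperture": 88},{"rot": [0,0,-0.0923],"pos": [0.613,0.491,-0.194],"aperture": 88},{"rot": [0,0,-0.0923],"pos": [0.613,0.491,-0.194],"aperture": 88},{"rot": [0,0,-0.0923],"pos": [0.613,0.491,-0.194],"aperture": 88},{"rot": [0,0,-0.0923],"pos": [0.613,0.491,-0.194],"aperture": 88},{"rot": [0,0,-0.0923],"pos": [0.613,0.491,-0.194],"aperture": 88},{"rot": [0,0,-0.0923],"pos": [0.613,0.491,-0.194],"aperture": 88},{"rot": [0,0,-0.0923],"pos": [0.613,0.491,-0.194],"aperture": 88},{"rot": [0,0,-0.0923],"pos": [0.613,0.491,-0.194],"aperture": 88},{"rot": [0,0,-0.0923],"pos": [0.613,0.491,-0.194],"aperture": 88},{"rot": [0,0,-0.0923],"pos": [0.613,0.491,-0.194],"aperture": 88},{"rot": [0,0,-0.0923],"pos": [0.613,0.491,-0.194],"aperture": 88}])

```text
t: 2.15
tcp_pos: [639.6, 1.7, 420.3]
ee_rot: [1.0, 0.0, -0.0, -0.0]
force: [0.5, 0.7, 0.4]
finger_gap: 87.6
gripper_force: 0.0
```

```bash
python3 - <<'E'
from h import *
s=get_state(); print(s["tcp_pos"],s["joint_vel"].round(3)); p,d=snapshot("wrist"); cv2.imwrite("pics/w1.png",p); np.savez("pics/w1.npz",p=p,d=d,pos=s["tcp_pos"],q=s["ee_rot"])
E
```

```text
[639.60245899   1.74033358 420.32983386] [ 0.014 -0.011 -0.002  0.002 -0.001  0.002]
```

View pics/w1.png

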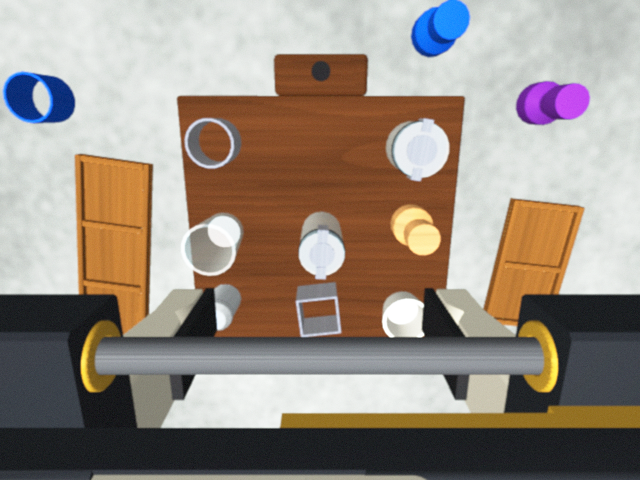

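The wrist view shows the short jar's clamps at (427,125) and (416,174), and the tall jar's at (319,231) and (322,272). The tray3 near corners are at (77,155) and (152,163), and tray2's at (512,200) and (582,207). Now I measure precisely using masks.

```bash
cat >> h.py <<'E'
def wcam(f):
    z=np.load(f); return cam("wrist",dict(ee_rot=z["q"],tcp_pos=z["pos"]))
E
python3 - <<'E'
from h import *
S,D=cam("scene"),cam("side"); W=wcam("pics/w1.npz")
def rects(n,C,roi):
    p=cv2.imread(f"pics/{n}0.png"); h=cv2.cvtColor(p,cv2.COLOR_BGR2HSV)
    m=cv2.inRange(h,(8,110,90),(20,255,255)); k=np.zeros_like(m); x0,y0,x1,y1=roi; k[y0:y1,x0:x1]=m[y0:y1,x0:x1]
    k=cv2.morphologyEx(k,cv2.MORPH_CLOSE,np.ones((5,5)))
    c=max(cv2.findContours(k,0,2)[0],key=cv2.contourArea)
    for z in (16,0):
        q=np.float32([onz(C,u[0],z)[:2] for u in c]); r=cv2.minAreaRect(q); print(n,z,np.round(r[0],1),np.round(r[1],1),round(r[2],1), cv2.boxPoints(r).round().tolist())
print("tray3"); rects("scene",S,(410,165,475,270)); rects("side",D,(195,172,320,210))
print("tray2"); rects("scene",S,(140,160,225,230)); rects("side",D,(205,345,335,410))
for n,u,z in (("t3a",(77,155),16),("t3b",(152,163),16),("t3edge",(80,325),16),("p",(84,221),16),("t2a",(512,200),16),("t2b",(582,207),16),("t2p",(505,262),16),("t2p",(565,267),16),
 ("short",(420,149),85),("sc1",(427,125),85),("sc2",(416,174),85),("tall",(322,252),130),("tc1",(320,231),130),("tc2",(322,273),130),("tamper",(423,239),105),("rc",(212,143),70),
 ("sq",(299,303),70),("sq",(337,298),70),("sq",(341,332),70),("sq",(301,337),70)): print(n,onz(W,u,z)[:2].round(1))
for n,w,s in (("tall",(322,252),(311,179)),("tamper",(423,239),(253,188)),("rc",(212,143),(372,244)),("short",(420,149),(249,229)),("t3",(77,155),(464,262)),("t2",(512,200),(190,222))):
    X,g=tri([(W,w),(S,s)]); print(n,X.round(1),round(g,1))
E
```

```text
tray3
scene 16 [533.3 302.2] [ 99.1 292.7] 81.9 [[382.0, 274.0], [671.0, 233.0], [685.0, 331.0], [395.0, 372.0]]
scene 0 [516.2 307. ] [101.2 298.8] 81.9 [[361.0, 278.0], [657.0, 236.0], [671.0, 336.0], [375.0, 378.0]]
side 16 [470.8 301.3] [109.5 172.4] 82.2 [[378.0, 259.0], [549.0, 235.0], [564.0, 344.0], [393.0, 367.0]]
side 0 [470.3 328.5] [111.9 176.3] 82.2 [[375.0, 285.0], [550.0, 261.0], [565.0, 372.0], [391.0, 396.0]]
tray2
scene 16 [ 519.3 -305.1] [104.6 201.2] 83.8 [[414.0, -346.0], [614.0, -368.0], [625.0, -264.0], [425.0, -242.0]]
scene 0 [ 501.9 -313.1] [106.8 205.4] 83.8 [[394.0, -355.0], [598.0, -377.0], [610.0, -271.0], [406.0, -249.0]]
side 16 [ 508.4 -316.3] [107.  188.9] 83.7 [[409.0, -359.0], [596.0, -380.0], [608.0, -273.0], [420.0, -253.0]]
side 0 [ 508.7 -302.9] [109.4 193.1] 83.7 [[407.0, -347.0], [599.0, -368.0], [611.0, -259.0], [419.0, -238.0]]
t3a [668.6 328.1]
t3b [657.9 228. ]
t3edge [412.5 367.1]
p [576.7 333.8]
t2a [ 607.1 -268.3]
t2b [ 597.2 -367.9]
t2p [ 515.3 -270.7]
t2p [ 507.5 -359.6]
short [ 681.7 -118.3]
sc1 [ 709.  -124.5]
sc2 [ 652.3 -115.6]
tall [568.5  -2.6]
tc1 [ 5.937e+02 -2.000e-01]
tc2 [542.5  -2.6]
tamper [ 576.8 -124.8]
rc [687.6 130.6]
sq [475.3  28.1]
sq [482.8 -23.5]
sq [431.1 -29.8]
sq [423.3  26. ]
tall [567.   -0.8 126.1] 1.8
tamper [ 574.8 -124.8   98.3] 1.7
rc [687.1 133.3  67.4] 2.0
short [ 681.5 -116.2   82.2] 2.7
t3 [667.8 332.1  10.9] 1.0
t2 [ 606.7 -268.3   13.7] 1.0
```

To row units: 346 mm / 1000 = 0.346, 150 mm / 1000 = 0.15, -0.047 rad / 3.1416 = -0.015.

Call:
drive_effector(rows=[{"rot": [0,0,-0.015],"pos": [-0.036,0.002,0.05],"aperture": 88},{"rot": [0,0,-0.015],"pos": [-0.0715,0.0025,0.1],"aperture": 88},{"rot": [0,0,-0.015],"pos": [-0.0715,0.0025,0.15],"aperture": 88},{"rot": [0,0,-0.015],"pos": [-0.0715,0.0025,0.2],"aperture": 88},{"rot": [0,0,-0.015],"pos": [-0.0715,0.0025,0.24],"aperture": 88},{"rot": [0,0,-0.015],"pos": [-0.0715,0.0025,0.275],"aperture": 88},{"rot": [0,0,-0.015],"pos": [-0.0715,0.0025,0.3],"aperture": 88},{"rot": [0,0,-0.015],"pos": [-0.0715,0.0025,0.32],"aperture": 88},{"rot": [0,0,-0.015],"pos": [-0.0715,0.0025,0.335],"aperture": 88},{"rot": [0,0,-0.015],"pos": [-0.0715,0.0025,0.346],"aperture": 88},{"rot": [0,0,-0.015],"pos": [-0.0715,0.0025,0.346],"aperture": 88},{"rot": [0,0,-0.015],"pos": [-0.0715,0.0025,0.346],"aperture": 88}])

```text
t: 3.4
tcp_pos: [568.8, -0.9, 75.2]
ee_rot: [1.0, 0.024, 0.0, -0.0]
force: [0.2, -0.1, 0.7]
finger_gap: 87.8
gripper_force: 0.0
```

```bash
python3 - <<'E'
from h import *
p,d=snapshot("side"); cv2.imwrite("pics/s1.png",cv2.resize(p[120:360,160:480],None,fx=2,fy=2))
p,d=snapshot("scene"); cv2.imwrite("pics/s1b.png",p)
E
```

```text
(no output)
```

View pics/s1.png

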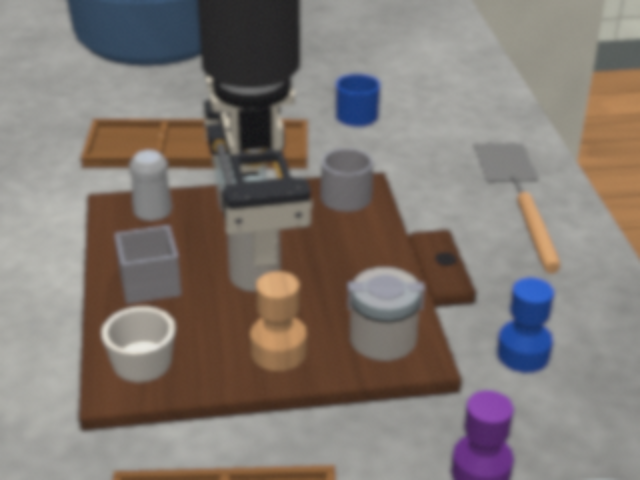

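The gripper straddles the tall jar, with the jar body at (255,255) in the crop and nothing else touched. Close the fingers and lift.

Call:
drive_effector(rows=[{"aperture": 40},{"aperture": 40},{"aperture": 40},{"aperture": 40},{"aperture": 40},{"aperture": 40},{"aperture": 40},{"aperture": 40}])

```text
t: 4.3
tcp_pos: [568.6, -1.4, 74.6]
ee_rot: [1.0, 0.024, 0.0, 0.0]
force: [-0.5, 0.4, 1.3]
finger_gap: 53.9
gripper_force: 30.0
```

Call:
drive_effector(rows=[{"pos": [0,0,-0.005],"aperture": 40},{"pos": [0,0,-0.02],"aperture": 40},{"pos": [0,0,-0.045],"aperture": 40},{"pos": [0,0,-0.075],"aperture": 40},{"pos": [0,0,-0.105],"aperture": 40},{"pos": [0,0,-0.135],"aperture": 40},{"pos": [0,0,-0.155],"aperture": 40},{"pos": [0,0,-0.16],"aperture": 40},{"pos": [0,0,-0.16],"aperture": 40}])

```text
t: 5.2
tcp_pos: [568.4, -1.3, 234.7]
ee_rot: [1.0, 0.023, 0.0, -0.0]
force: [0.0, 0.4, -3.0]
finger_gap: 53.5
gripper_force: 30.0
```

```bash
python3 - <<'E'
from h import *
go([526,300,240],np.pi/2-0.13)
E
```

```text
t 5.2 tcp [568.4  -1.3 234.7] gap 53.5 f [ 0.   0.4 -3. ]
shift [ -28.2 -302.9   -5.1]
rot [ 1.000e-03 -1.000e-03 -2.965e+00] j6 1.28
rot [-0.001 -0.001  0.177] j6 1.28
```

To row units: -303 mm / 1000 = -0.303, -300 mm / 1000 = -0.3, 0.177 rad / 3.1416 = 0.0563.

Call:
drive_effector(rows=[{"rot": [0,0,0.0064],"pos": [-0.002,-0.02,-0.005],"aperture": 40},{"rot": [0,0,0.0127],"pos": [-0.005,-0.055,-0.005],"aperture": 40},{"rot": [0,0,0.0223],"pos": [-0.009,-0.095,-0.005],"aperture": 40},{"rot": [0,0,0.0318],"pos": [-0.013,-0.135,-0.005],"aperture": 40},{"rot": [0,0,0.0382],"pos": [-0.017,-0.18,-0.005],"aperture": 40},{"rot": [0,0,0.0446],"pos": [-0.021,-0.225,-0.005],"aperture": 40},{"rot": [0,0,0.0509],"pos": [-0.024,-0.26,-0.005],"aperture": 40},{"rot": [0,0,0.0563],"pos": [-0.027,-0.288,-0.005],"aperture": 40},{"rot": [0,0,0.0563],"pos": [-0.028,-0.3,-0.005],"aperture": 40},{"rot": [0,0,0.0563],"pos": [-0.028,-0.303,-0.005],"aperture": 40},{"rot": [0,0,0.0563],"pos": [-0.028,-0.303,-0.005],"aperture": 40},{"rot": [0,0,0.0563],"pos": [-0.028,-0.303,-0.005],"aperture": 40}])

```text
t: 6.4
tcp_pos: [526.3, 298.8, 239.1]
ee_rot: [0.998, -0.065, -0.0, 0.0]
force: [-0.5, -0.7, -2.7]
finger_gap: 53.4
gripper_force: 30.0
```

```bash
python3 - <<'E'
from h import *
s=get_state(); print(s["tcp_pos"],s["finger_gap"]); p,d=snapshot("wrist"); cv2.imwrite("pics/w2.png",p); np.savez("pics/w2.npz",p=p,d=d,pos=s["tcp_pos"],q=s["ee_rot"])
E
```

```text
[526.26795668 298.82211547 239.06157576] 53.42098202362457
```

View pics/w2.png

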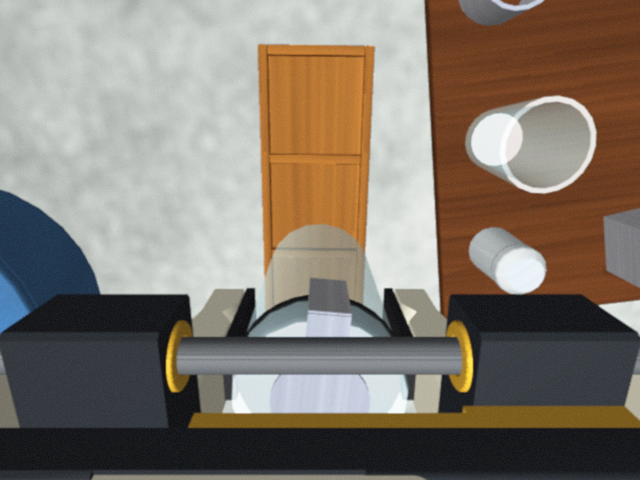

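The wrist view shows tray3's far end at (259,45)–(374,46), the first partition at row ≈158, and the second, seen through the jar, at row ≈248.

```bash
python3 - <<'E'
from h import *
W=wcam("pics/w2.npz"); S=cam("scene")
P={n:onz(W,u,16)[:2] for n,u in dict(a=(259,45),b=(374,46),a2=(264,245),b2=(366,245),p1=(316,158),p2=(318,248)).items()}
for k,v in P.items(): print(k,v.round(1))
e=(P["a"]+P["b"])/2; print("end width",np.linalg.norm(P["a"]-P["b"]), "angs",*[np.degrees(np.arctan2(*(P[i]-P[j])[::-1])).round(2) for i,j in (("a","a2"),("b","b2"),("p1","p2"))],np.degrees(np.arctan2(*(P["a"]-P["b"])[::-1]))-90)
print("e-p1",np.linalg.norm(e-P["p1"]),"p1-p2",np.linalg.norm(P["p1"]-P["p2"]))
th=np.radians(-7.6); u=np.array([np.cos(th),np.sin(th)])
print("centre from end",e-142*u,"from partitions",(P["p1"]+P["p2"])/2, "p1",P["p1"]-46*u)
print("height of corner a:",tri([(W,(259,45)),(S,(464,262))]), "b",tri([(W,(374,46)),(S,(418,254))]))
E
```

```text
a [668.7 330.6]
b [655.1 233.6]
a2 [492.1 356.5]
b2 [479.  257.7]
p1 [568.4 295. ]
p2 [482.1 304.6]
end width 97.94821049745043 angs -8.35 -7.8 -6.33 -7.943967030431409
e-p1 94.36153473453452 p1-p2 86.83268981972992
centre from end [521.13840437 300.84658758] from partitions [525.27100479 299.80489869] p1 [522.82706524 301.10475777]
height of corner a: (array([669.26550842, 331.54484545,  13.35682878]), np.float64(0.6902221095212829)) b (array([655.93818003, 235.2220677 ,  14.44074006]), np.float64(1.969141566825423))
```

```bash
python3 - <<'E'
from h import *
go([522,301,61.5],np.pi/2-0.14)
E
```

```text
t 6.5 tcp [526.4 298.8 239.3] gap 53.6 f [ 0.9  0.1 -2. ]
shift [ -4.6  -1.7 177.8]
rot [-0.000e+00  1.000e-03 -3.132e+00] j6 0.6
rot [0.    0.    0.009] j6 0.6
```

To row units: 177.5 mm / 1000 = 0.1775, 176 mm / 1000 = 0.176, 0.01 rad / 3.1416 = 0.0032.

Call:
drive_effector(rows=[{"rot": [0,0,0.0032],"pos": [-0.0045,-0.0017,0.02],"aperture": 40},{"rot": [0,0,0.0032],"pos": [-0.0045,-0.0017,0.05],"aperture": 40},{"rot": [0,0,0.0032],"pos": [-0.0045,-0.0017,0.085],"aperture": 40},{"rot": [0,0,0.0032],"pos": [-0.0045,-0.0017,0.115],"aperture": 40},{"rot": [0,0,0.0032],"pos": [-0.0045,-0.0017,0.14],"aperture": 40},{"rot": [0,0,0.0032],"pos": [-0.0045,-0.0017,0.157],"aperture": 40},{"rot": [0,0,0.0032],"pos": [-0.0045,-0.0017,0.167],"aperture": 40},{"rot": [0,0,0.0032],"pos": [-0.0045,-0.0017,0.173],"aperture": 40},{"rot": [0,0,0.0032],"pos": [-0.0045,-0.0017,0.176],"aperture": 40},{"rot": [0,0,0.0032],"pos": [-0.0045,-0.0017,0.1775],"aperture": 40},{"rot": [0,0,0.0032],"pos": [-0.0045,-0.0017,0.1775],"aperture": 40}])

```text
t: 7.55
tcp_pos: [522.3, 302.5, 62.7]
ee_rot: [0.998, -0.07, 0.0, -0.0]
force: [0.1, -0.2, -1.4]
finger_gap: 53.7
gripper_force: 30.0
```

Call:
drive_effector(rows=[{"aperture": 60},{"aperture": 75},{"aperture": 85},{"aperture": 85},{"pos": [0,0,-0.005],"aperture": 85},{"pos": [0,0,-0.02],"aperture": 85},{"pos": [0,0,-0.045],"aperture": 85},{"pos": [0,0,-0.08],"aperture": 85},{"pos": [0,0,-0.12],"aperture": 85},{"pos": [0,0,-0.15],"aperture": 85},{"pos": [0,0,-0.17],"aperture": 85},{"pos": [0,0,-0.17],"aperture": 85}])

```text
t: 8.75
tcp_pos: [523.4, 303.2, 236.3]
ee_rot: [0.998, -0.07, 0.002, -0.002]
force: [0.8, -0.0, -0.1]
finger_gap: 85.1
gripper_force: 0.0
```

```bash
python3 - <<'E'
from h import *
go([576,-124.5,230],np.pi/2-0.03)
p,d=snapshot("side"); cv2.imwrite("pics/s2.png",cv2.resize(p[100:330,140:460],None,fx=2,fy=2))
E
```

```text
t 8.8 tcp [523.4 303.2 236.3] gap 85.1 f [ 0.8 -0.  -0.1]
shift [111.5 416.3   4.8]
rot [-0.007  0.007  3.032] j6 0.58
rot [-0.005 -0.005 -0.109] j6 0.58
```

View pics/s2.png

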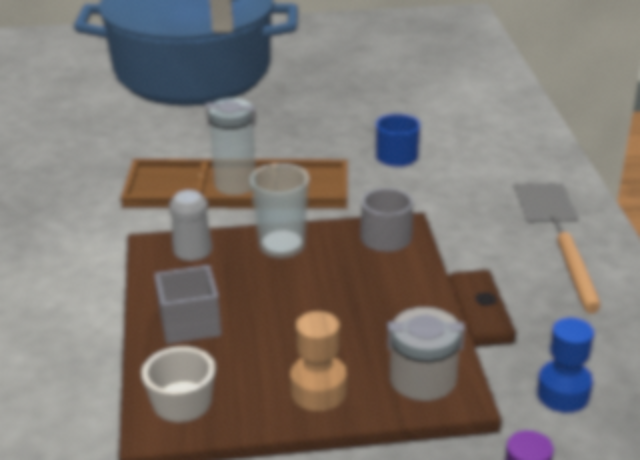

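The tall jar stands upright in tray3's middle well, at (232,145) in the crop. Next is the round cutter at (687,132), keeping the present yaw.

To row units: 201 mm / 1000 = 0.201, 186 mm / 1000 = 0.186.

Call:
drive_effector(rows=[{"pos": [0.03,0.024,0],"aperture": 88},{"pos": [0.065,0.051,0],"aperture": 88},{"pos": [0.1,0.079,0],"aperture": 88},{"pos": [0.135,0.106,0],"aperture": 88},{"pos": [0.165,0.13,0.02],"aperture": 88},{"pos": [0.183,0.144,0.05],"aperture": 88},{"pos": [0.186,0.1467,0.09],"aperture": 88},{"pos": [0.186,0.1467,0.13],"aperture": 88},{"pos": [0.186,0.1467,0.16],"aperture": 88},{"pos": [0.186,0.1467,0.182],"aperture": 88},{"pos": [0.186,0.1467,0.195],"aperture": 88},{"pos": [0.186,0.1467,0.201],"aperture": 88},{"pos": [0.186,0.1467,0.201],"aperture": 88}])

```text
t: 10.1
tcp_pos: [685.5, 130.9, 30.5]
ee_rot: [0.998, -0.07, -0.0, 0.0]
force: [-0.1, -0.6, 0.4]
finger_gap: 87.6
gripper_force: 0.0
```

```bash
python3 - <<'E'
from h import *
go([687.4,132,35],np.pi/2-0.14)
s=get_state(); p,d=snapshot("wrist"); cv2.imwrite("pics/w3.png",p)
E
```

```text
t 10.1 tcp [685.5 130.9  30.5] gap 87.6 f [-0.1 -0.6  0.4]
shift [ 1.7 -1.3 -4.5]
rot [-1.000e-03  1.000e-03 -3.141e+00] j6 0.96
rot [0.001 0.001 0.   ] j6 0.96
```

View pics/w3.png

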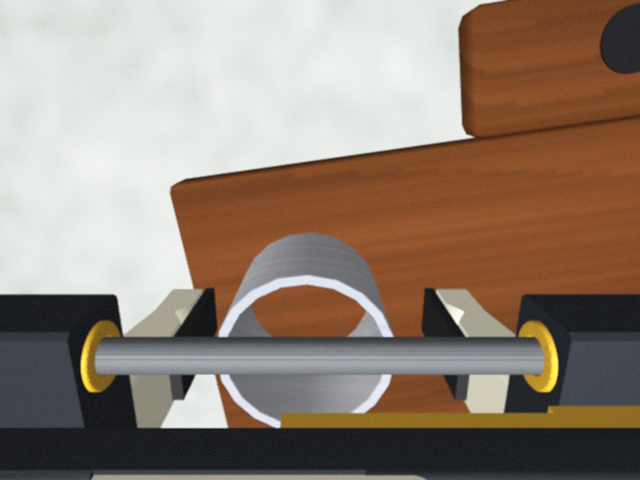

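The cutter ring at (305,350) lies between the fingers (centre column 319), about 4 mm off to one side, which is fine. Correct the height and grip.

Call:
drive_effector(rows=[{"pos": [0.0017,-0.003,-0.0045],"aperture": 88},{"pos": [0.0017,-0.003,-0.0045],"aperture": 88},{"pos": [0.0017,-0.003,-0.0045],"aperture": 40},{"pos": [0.0017,-0.003,-0.0045],"aperture": 40},{"pos": [0.0017,-0.003,-0.0045],"aperture": 40},{"pos": [0.0017,-0.003,-0.0045],"aperture": 40},{"pos": [0.0017,-0.003,-0.0045],"aperture": 40},{"pos": [0.0017,-0.003,-0.0045],"aperture": 40},{"pos": [0.0017,-0.003,-0.0045],"aperture": 40}])

```text
t: 11.05
tcp_pos: [687.9, 133.8, 35.6]
ee_rot: [0.998, -0.07, 0.0, 0.0]
force: [0.3, -0.2, 1.3]
finger_gap: 60.3
gripper_force: 30.0
```

Call:
drive_effector(rows=[{"pos": [0,0,-0.005],"aperture": 40},{"pos": [0,0,-0.02],"aperture": 40},{"pos": [0,0,-0.05],"aperture": 40},{"pos": [0,0,-0.085],"aperture": 40},{"pos": [0,0,-0.115],"aperture": 40},{"pos": [0,0,-0.135],"aperture": 40},{"pos": [0,0,-0.14],"aperture": 40},{"pos": [0,0,-0.14],"aperture": 40},{"pos": [0,0,-0.14],"aperture": 40}])

```text
t: 11.95
tcp_pos: [687.1, 133.6, 174.4]
ee_rot: [0.998, -0.07, -0.001, 0.0]
force: [-0.2, -0.9, -1.1]
finger_gap: 60.4
gripper_force: 30.0
```

```bash
python3 - <<'E'
from h import *
go([613,289,22],np.pi/2-0.14)
E
```

```text
t 11.9 tcp [687.1 133.6 174.4] gap 60.4 f [-0.2 -0.9 -1.1]
shift [ -94.8 -143.6  152.5]
rot [-3.000e-03  1.000e-03 -3.142e+00] j6 0.96
rot [0.001 0.002 0.   ] j6 0.96
```

To row units: 152 mm / 1000 = 0.152, 150 mm / 1000 = 0.15.

Call:
drive_effector(rows=[{"pos": [-0.015,-0.022,0],"aperture": 40},{"pos": [-0.035,-0.053,0],"aperture": 40},{"pos": [-0.057,-0.086,0],"aperture": 40},{"pos": [-0.078,-0.118,0],"aperture": 40},{"pos": [-0.091,-0.138,0.01],"aperture": 40},{"pos": [-0.095,-0.1435,0.035],"aperture": 40},{"pos": [-0.095,-0.1435,0.065],"aperture": 40},{"pos": [-0.095,-0.1435,0.095],"aperture": 40},{"pos": [-0.095,-0.1435,0.12],"aperture": 40},{"pos": [-0.095,-0.1435,0.137],"aperture": 40},{"pos": [-0.095,-0.1435,0.146],"aperture": 40},{"pos": [-0.095,-0.1435,0.15],"aperture": 40},{"pos": [-0.095,-0.1435,0.152],"aperture": 40},{"pos": [-0.095,-0.1435,0.152],"aperture": 40},{"pos": [-0.095,-0.1435,0.152],"aperture": 40}])

```text
t: 13.45
tcp_pos: [614.3, 289.4, 24.5]
ee_rot: [0.998, -0.07, 0.001, -0.0]
force: [-0.8, 0.4, -1.3]
finger_gap: 60.5
gripper_force: 30.0
```

Call:
drive_effector(rows=[{"aperture": 70},{"aperture": 82},{"aperture": 82},{"pos": [0,0,-0.005],"aperture": 82},{"pos": [0,0,-0.02],"aperture": 82},{"pos": [0,0,-0.05],"aperture": 82},{"pos": [0,0,-0.09],"aperture": 82},{"pos": [0,0,-0.13],"aperture": 82},{"pos": [0,0,-0.17],"aperture": 82},{"pos": [0,0,-0.2],"aperture": 82},{"pos": [0,0,-0.21],"aperture": 82},{"pos": [0,0,-0.21],"aperture": 82},{"pos": [0,0,-0.21],"aperture": 82}])

```text
t: 14.75
tcp_pos: [613.2, 288.9, 233.1]
ee_rot: [0.998, -0.07, -0.0, 0.0]
force: [0.4, -0.3, -0.4]
finger_gap: 82.0
gripper_force: 0.0
```

```bash
python3 - <<'E'
from h import *
go([576,-124.5,226],np.pi/2-0.03)
p,d=snapshot("side"); cv2.imwrite("pics/s3.png",p)
E
```

```text
t 14.8 tcp [613.2 288.9 233.1] gap 82.0 f [ 0.4 -0.3 -0.4]
shift [ 20.8 414.6   7.1]
rot [ 1.000e-03 -0.000e+00  3.032e+00] j6 0.7
rot [ 0.     0.001 -0.11 ] j6 0.7
```

To row units: 414.5 mm / 1000 = 0.4145, 162 mm / 1000 = 0.162.

Call:
drive_effector(rows=[{"pos": [0.001,0.025,0],"aperture": 88},{"pos": [0.003,0.065,0],"aperture": 88},{"pos": [0.005,0.11,0],"aperture": 88},{"pos": [0.007,0.16,0],"aperture": 88},{"pos": [0.01,0.21,0],"aperture": 88},{"pos": [0.013,0.26,0],"aperture": 88},{"pos": [0.016,0.31,0],"aperture": 88},{"pos": [0.018,0.355,0],"aperture": 88},{"pos": [0.02,0.39,0],"aperture": 88},{"pos": [0.021,0.41,0.01],"aperture": 88},{"pos": [0.021,0.4145,0.04],"aperture": 88},{"pos": [0.021,0.4145,0.08],"aperture": 88},{"pos": [0.021,0.4145,0.115],"aperture": 88},{"pos": [0.021,0.4145,0.14],"aperture": 88},{"pos": [0.021,0.4145,0.155],"aperture": 88},{"pos": [0.021,0.4145,0.162],"aperture": 88},{"pos": [0.021,0.4145,0.162],"aperture": 88},{"pos": [0.021,0.4145,0.162],"aperture": 88}])

```text
t: 16.6
tcp_pos: [577.1, -124.3, 71.8]
ee_rot: [0.998, -0.07, 0.0, 0.0]
force: [0.9, 0.1, 1.3]
finger_gap: 87.2
gripper_force: 0.0
```

```bash
python3 - <<'E'
from h import *
go([576,-124.5,71],np.pi/2-0.14)
p,d=snapshot("wrist"); cv2.imwrite("pics/w4.png",np.hstack([cv2.resize(p,(400,300)),cv2.resize(cv2.imread("pics/s3.png"),(400,300))]))
E
```

```text
t 16.6 tcp [ 577.1 -124.3   71.8] gap 87.2 f [0.9 0.1 1.3]
shift [-1.   0.3  0.8]
rot [ 0.     0.    -3.141] j6 1.31
rot [ 0. -0.  0.] j6 1.31
```

View pics/w4.png

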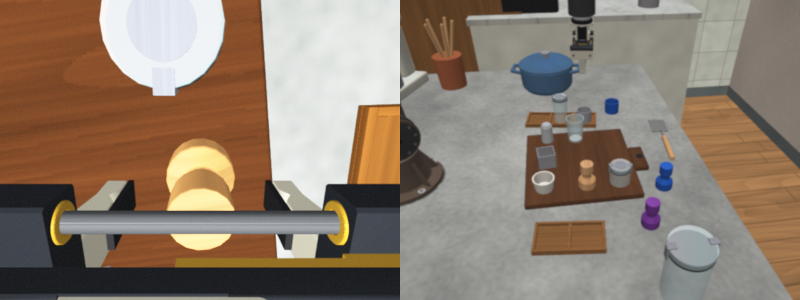

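The tamper head is centred between the fingers, at (200,225) in the left half. The round cutter is in tray3's end well, at (583,115) in the right half. Grip and lift.

To row units: -155 mm / 1000 = -0.155, -145 mm / 1000 = -0.145.

Call:
drive_effector(rows=[{"aperture": 30},{"aperture": 30},{"aperture": 30},{"aperture": 30},{"aperture": 30},{"aperture": 30},{"aperture": 30},{"aperture": 30},{"pos": [0,0,-0.005],"aperture": 30},{"pos": [0,0,-0.02],"aperture": 30},{"pos": [0,0,-0.05],"aperture": 30},{"pos": [0,0,-0.085],"aperture": 30},{"pos": [0,0,-0.12],"aperture": 30},{"pos": [0,0,-0.145],"aperture": 30},{"pos": [0,0,-0.155],"aperture": 30},{"pos": [0,0,-0.155],"aperture": 30},{"pos": [0,0,-0.155],"aperture": 30}])

```text
t: 18.35
tcp_pos: [576.1, -124.1, 225.3]
ee_rot: [0.998, -0.07, -0.001, -0.0]
force: [0.2, 1.3, -1.3]
finger_gap: 39.3
gripper_force: 30.0
```

```bash
python3 - <<'E'
from h import *
go([431,314.3,58.5],np.pi/2-0.14)
E
```

```text
t 18.4 tcp [ 576.1 -124.1  225.3] gap 39.3 f [ 0.2  1.3 -1.3]
shift [-204.6 -413.8  167.3]
rot [3.000e-03 0.000e+00 3.142e+00] j6 1.31
rot [-0.     0.002 -0.   ] j6 1.31
```

To row units: -413.8 mm / 1000 = -0.4138, -410 mm / 1000 = -0.41.

Call:
drive_effector(rows=[{"pos": [-0.01,-0.02,0],"aperture": 30},{"pos": [-0.025,-0.05,0],"aperture": 30},{"pos": [-0.044,-0.088,0],"aperture": 30},{"pos": [-0.064,-0.128,0],"aperture": 30},{"pos": [-0.084,-0.17,0],"aperture": 30},{"pos": [-0.104,-0.211,0],"aperture": 30},{"pos": [-0.124,-0.252,0],"aperture": 30},{"pos": [-0.144,-0.292,0],"aperture": 30},{"pos": [-0.163,-0.33,0],"aperture": 30},{"pos": [-0.181,-0.366,0],"aperture": 30},{"pos": [-0.195,-0.394,0],"aperture": 30},{"pos": [-0.203,-0.41,0],"aperture": 30},{"pos": [-0.2046,-0.4138,0],"aperture": 30},{"pos": [-0.2046,-0.4138,0],"aperture": 30},{"pos": [-0.2046,-0.4138,0],"aperture": 30}])

```text
t: 19.85
tcp_pos: [431.9, 313.0, 226.0]
ee_rot: [0.998, -0.07, -0.0, 0.001]
force: [0.3, 0.5, -0.4]
finger_gap: 39.4
gripper_force: 30.0
```

```bash
python3 - <<'E'
from h import *
go([431,314.3,58.5],np.pi/2-0.14)
E
```

```text
t 19.9 tcp [431.9 313.  226. ] gap 39.4 f [ 0.3  0.5 -0.4]
shift [ -1.   -1.3 167.5]
rot [ 1.000e-03 -2.000e-03  3.141e+00] j6 0.44
rot [ 0.001  0.001 -0.   ] j6 0.44
```

To row units: 167.5 mm / 1000 = 0.1675, 166 mm / 1000 = 0.166.

Call:
drive_effector(rows=[{"pos": [-0.001,-0.001,0.02],"aperture": 30},{"pos": [-0.001,-0.001,0.055],"aperture": 30},{"pos": [-0.001,-0.001,0.09],"aperture": 30},{"pos": [-0.001,-0.001,0.12],"aperture": 30},{"pos": [-0.001,-0.001,0.143],"aperture": 30},{"pos": [-0.001,-0.001,0.157],"aperture": 30},{"pos": [-0.001,-0.001,0.163],"aperture": 30},{"pos": [-0.001,-0.001,0.166],"aperture": 30},{"pos": [-0.001,-0.001,0.1675],"aperture": 30},{"pos": [-0.001,-0.001,0.1675],"aperture": 30},{"pos": [-0.001,-0.001,0.1675],"aperture": 30}])

```text
t: 20.95
tcp_pos: [431.3, 315.4, 59.8]
ee_rot: [0.998, -0.07, 0.0, -0.001]
force: [-0.1, 0.4, -0.4]
finger_gap: 39.3
gripper_force: 30.0
```

Call:
drive_effector(rows=[{"aperture": 60},{"aperture": 80},{"aperture": 80},{"pos": [0,0,-0.005],"aperture": 80},{"pos": [0,0,-0.025],"aperture": 80},{"pos": [0,0,-0.06],"aperture": 80},{"pos": [0,0,-0.1],"aperture": 80},{"pos": [0,0,-0.14],"aperture": 80},{"pos": [0,0,-0.165],"aperture": 80},{"pos": [0,0,-0.17],"aperture": 80},{"pos": [0,0,-0.17],"aperture": 80},{"pos": [0,0,-0.17],"aperture": 80}])

```text
t: 22.15
tcp_pos: [430.5, 314.7, 228.1]
ee_rot: [0.998, -0.07, -0.001, 0.0]
force: [-0.1, -0.0, 0.5]
finger_gap: 79.9
gripper_force: 0.0
```

```bash
python3 - <<'E'
from h import *
p,d=snapshot("side"); cv2.imwrite("pics/s4.png",cv2.resize(p[130:320,180:400],None,fx=2.5,fy=2.5))
W=wcam("pics/w1.npz")
a=np.array([onz(W,u,70)[:2] for u in ((299,303),(337,298),(341,332),(301,337))])
e=[a[1]-a[0],a[2]-a[3],a[2]-a[1],a[3]-a[0]]; print(a.mean(0),[np.degrees(np.arctan2(v[1],v[0])).round(1) for v in e],[np.linalg.norm(v).round() for v in e])
go([454,1.5,225],np.pi/2-0.14)
E
```

```text
[4.53254764e+02 2.08158690e-01] [np.float64(-81.8), np.float64(-82.0), np.float64(-173.1), np.float64(-177.7)] [np.float64(52.0), np.float64(56.0), np.float64(52.0), np.float64(52.0)]
t 22.2 tcp [430.5 314.6 227.8] gap 80.0 f [-0.  -0.4 -1.1]
shift [ 67.  306.7   3.3]
rot [-2.000e-03  3.000e-03 -3.141e+00] j6 0.43
rot [0.002 0.001 0.   ] j6 0.43
```

View pics/s4.png

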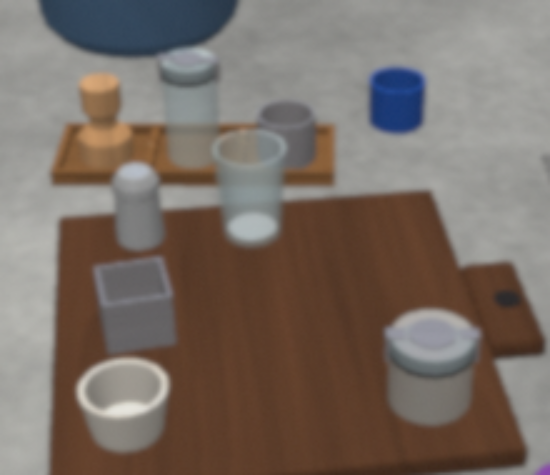

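Kit 1 stands properly: tamper (102,150), tall jar (190,160) and round cutter (288,145) in the crop. Now a closer look at the square cutter.

To row units: 311 mm / 1000 = 0.311, 302 mm / 1000 = 0.302, -0.25 rad / 3.1416 = -0.0796.

Call:
drive_effector(rows=[{"rot": [0,0,-0.0064],"pos": [0.004,0.025,0],"aperture": 88},{"rot": [0,0,-0.0159],"pos": [0.009,0.065,0],"aperture": 88},{"rot": [0,0,-0.0255],"pos": [0.014,0.11,0],"aperture": 88},{"rot": [0,0,-0.035],"pos": [0.02,0.155,0],"aperture": 88},{"rot": [0,0,-0.0477],"pos": [0.026,0.2,0],"aperture": 88},{"rot": [0,0,-0.0605],"pos": [0.032,0.245,0],"aperture": 88},{"rot": [0,0,-0.07],"pos": [0.037,0.28,0],"aperture": 88},{"rot": [0,0,-0.0796],"pos": [0.04,0.302,0],"aperture": 88},{"rot": [0,0,-0.0796],"pos": [0.041,0.311,0],"aperture": 88},{"rot": [0,0,-0.0796],"pos": [0.041,0.311,0],"aperture": 88},{"rot": [0,0,-0.0796],"pos": [0.041,0.311,0],"aperture": 88}])

```text
t: 23.3
tcp_pos: [428.2, 1.7, 228.5]
ee_rot: [0.999, 0.055, -0.0, 0.0]
force: [0.0, -0.4, 0.3]
finger_gap: 87.4
gripper_force: 0.0
```

```bash
python3 - <<'E'
from h import *
s=get_state(); print(s["tcp_pos"]); p,d=snapshot("wrist"); cv2.imwrite("pics/w5.png",p); np.savez("pics/w5.npz",pos=s["tcp_pos"],q=s["ee_rot"])
E
```

```text
[428.22198121   1.73870635 228.53575076]
```

View pics/w5.png

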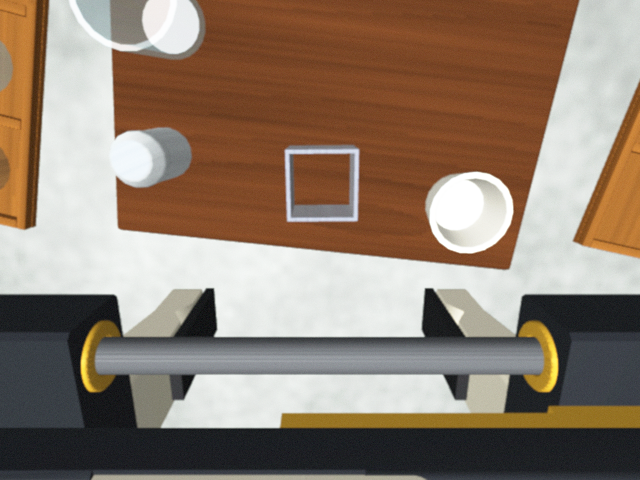

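The cutter's top corners are at (285,147), (358,146), (357,221) and (287,221), already square with the gripper.

```bash
python3 - <<'E'
from h import *
W=wcam("pics/w5.npz"); a=np.array([onz(W,u,70)[:2] for u in ((285,147),(358,146),(357,221),(287,221))])
print(a.round(1).tolist()); m=a.mean(0); print(m)
for v in (a[1]-a[0],a[2]-a[3],a[0]-a[3],a[1]-a[2]): print(np.linalg.norm(v).round(1),np.degrees(np.arctan2(v[1],v[0])).round(1))
W1=wcam("pics/w1.npz"); print(tri([(W,proj(W,[*m,70])),(cam("scene"),(317,168)),(cam("side"),(233,243))]))
go([*m,35.5])
E
```

```text
[[481.5, 32.6], [488.3, -22.3], [430.3, -29.4], [424.2, 26.1]]
[456.05667061   1.72356085]
55.3 -83.0
55.9 -83.8
57.7 6.4
58.5 7.0
(array([456.74340324,   2.97235077,  68.52588225]), np.float64(1.5701706952988708))
t 23.4 tcp [428.3   2.1 228.7] gap 87.9 f [-1.1  1.  -0.2]
shift [ 27.6   3.4 193.2]
```

The manual's scale: shifts go in shares of 1000 mm and turns go in shares of pi rad. Converting my numbers, 192 mm / 1000 = 0.192, 185 mm / 1000 = 0.185.

Call:
drive_effector(rows=[{"pos": [0.015,0.002,0.03],"aperture": 88},{"pos": [0.0276,0.003,0.07],"aperture": 88},{"pos": [0.0276,0.003,0.11],"aperture": 88},{"pos": [0.0276,0.003,0.145],"aperture": 88},{"pos": [0.0276,0.003,0.17],"aperture": 88},{"pos": [0.0276,0.003,0.185],"aperture": 88},{"pos": [0.0276,0.003,0.192],"aperture": 88},{"pos": [0.0276,0.003,0.192],"aperture": 88},{"pos": [0.0276,0.003,0.192],"aperture": 88},{"pos": [0.0276,0.003,0.192],"aperture": 40},{"pos": [0.0276,0.003,0.192],"aperture": 40},{"pos": [0.0276,0.003,0.192],"aperture": 40},{"pos": [0.0276,0.003,0.192],"aperture": 40},{"pos": [0.0276,0.003,0.192],"aperture": 40},{"pos": [0.0276,0.003,0.192],"aperture": 40},{"pos": [0.0276,0.003,0.192],"aperture": 40}])

```text
t: 24.95
tcp_pos: [456.2, 1.5, 37.3]
ee_rot: [0.998, 0.055, 0.0, -0.0]
force: [-1.3, 0.1, 6.1]
finger_gap: 56.1
gripper_force: 30.0
```

Call:
drive_effector(rows=[{"pos": [0,0,-0.005],"aperture": 40},{"pos": [0,0,-0.02],"aperture": 40},{"pos": [0,0,-0.05],"aperture": 40},{"pos": [0,0,-0.085],"aperture": 40},{"pos": [0,0,-0.12],"aperture": 40},{"pos": [0,0,-0.155],"aperture": 40},{"pos": [0,0,-0.18],"aperture": 40},{"pos": [0,0,-0.19],"aperture": 40},{"pos": [0,0,-0.19],"aperture": 40},{"pos": [0,0,-0.19],"aperture": 40}])

```text
t: 25.95
tcp_pos: [455.3, 1.4, 225.8]
ee_rot: [0.998, 0.055, -0.001, 0.0]
force: [-0.9, 0.4, -0.9]
finger_gap: 55.9
gripper_force: 30.0
```

```bash
python3 - <<'E'
from h import *
go([465,-310,225],np.pi/2-0.11)
E
```

```text
t 25.9 tcp [455.3   1.4 225.8] gap 55.9 f [-0.9  0.4 -0.9]
shift [-24.5 310.6   0.9]
rot [-0.003  0.    -2.922] j6 1.24
rot [0.    0.002 0.22 ] j6 1.24
```

To row units: 310 mm / 1000 = 0.31, 308 mm / 1000 = 0.308, 0.22 rad / 3.1416 = 0.07.

Call:
drive_effector(rows=[{"rot": [0,0,0.0064],"pos": [-0.002,0.025,0],"aperture": 40},{"rot": [0,0,0.0159],"pos": [-0.005,0.06,0],"aperture": 40},{"rot": [0,0,0.0255],"pos": [-0.008,0.1,0],"aperture": 40},{"rot": [0,0,0.035],"pos": [-0.011,0.14,0],"aperture": 40},{"rot": [0,0,0.0446],"pos": [-0.014,0.18,0],"aperture": 40},{"rot": [0,0,0.0541],"pos": [-0.018,0.225,0],"aperture": 40},{"rot": [0,0,0.0637],"pos": [-0.021,0.265,0],"aperture": 40},{"rot": [0,0,0.07],"pos": [-0.024,0.294,0],"aperture": 40},{"rot": [0,0,0.07],"pos": [-0.0245,0.308,0],"aperture": 40},{"rot": [0,0,0.07],"pos": [-0.0245,0.31,0],"aperture": 40},{"rot": [0,0,0.07],"pos": [-0.0245,0.31,0],"aperture": 40},{"rot": [0,0,0.07],"pos": [-0.0245,0.31,0],"aperture": 40}])

```text
t: 27.15
tcp_pos: [465.7, -308.3, 226.6]
ee_rot: [0.999, -0.054, -0.0, -0.0]
force: [0.4, 0.1, -0.7]
finger_gap: 55.9
gripper_force: 30.0
```

```bash
python3 - <<'E'
from h import *
s=get_state(); print(s["tcp_pos"]); p,d=snapshot("wrist"); cv2.imwrite("pics/w6.png",p); np.savez("pics/w6.npz",pos=s["tcp_pos"],q=s["ee_rot"])
E
```

```text
[ 465.69501344 -308.30354837  226.59233401]
```

View pics/w6.png

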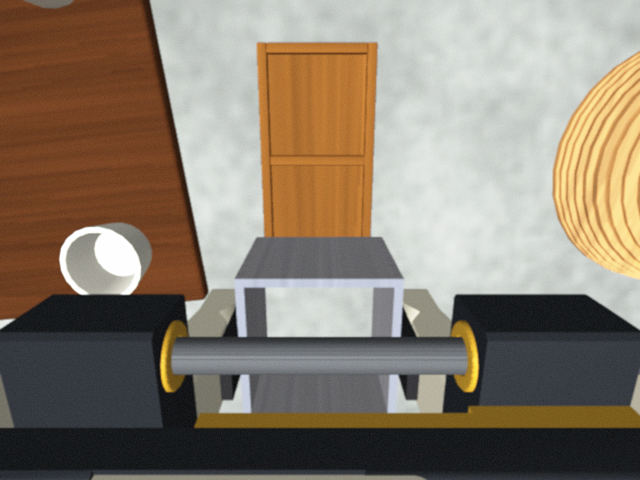

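The view shows tray2's far end at (258,44)–(377,44), its partition at row ≈160 (columns 270–366), and its side edges at (264,230) and (372,230).

```bash
python3 - <<'E'
from h import *
W=wcam("pics/w6.npz")
P={n:onz(W,u,16)[:2] for n,u in dict(a=(258,44),b=(377,44),a2=(264,230),b2=(372,230),p1=(318,160)).items()}
e=(P["a"]+P["b"])/2; print(P,np.linalg.norm(P["a"]-P["b"]),[np.degrees(np.arctan2(*(P[i]-P[j])[::-1])).round(2) for i,j in (("a","a2"),("b","b2"))],np.degrees(np.arctan2(*(P["a"]-P["b"])[::-1]))-90)
th=np.radians(-6.3); u=np.array([np.cos(th),np.sin(th)])
print("e-p1",np.linalg.norm(e-P["p1"])); c=e-96*u; print("centre",c,"wells",c-46*u,c+46*u)
w=(c+P["p1"])/2-46*u; print(w); go([*w,23.8],np.pi/2-0.11)
E
```

```text
{'a': array([ 606.09201753, -273.93630933]), 'b': array([ 595.41141277, -371.29263251]), 'a2': array([ 448.46637185, -255.42180328]), 'b2': array([ 437.46591713, -355.80538191]), 'p1': array([ 507.12402438, -312.69664089])} 97.94043588761362 [np.float64(-6.7), np.float64(-5.6)] -6.260672980618878
e-p1 94.15151528563604
centre [ 505.33146343 -312.07997705] wells [ 459.60925948 -307.03219874] [ 551.05366738 -317.12775536]
[ 460.50553995 -307.34053066]
t 27.2 tcp [ 465.9 -308.2  226.9] gap 56.0 f [ 0.2  0.4 -0.7]
shift [ -5.4  -0.3 203.1]
rot [-0.   -0.   -3.14] j6 1.7
rot [-0.     0.     0.002] j6 1.7
```

To row units: 203 mm / 1000 = 0.203, 200 mm / 1000 = 0.2.

Call:
drive_effector(rows=[{"pos": [-0.0054,0,0.025],"aperture": 40},{"pos": [-0.0054,0,0.06],"aperture": 40},{"pos": [-0.0054,0,0.1],"aperture": 40},{"pos": [-0.0054,0,0.135],"aperture": 40},{"pos": [-0.0054,0,0.165],"aperture": 40},{"pos": [-0.0054,0,0.185],"aperture": 40},{"pos": [-0.0054,0,0.195],"aperture": 40},{"pos": [-0.0054,0,0.2],"aperture": 40},{"pos": [-0.0054,0,0.203],"aperture": 40},{"pos": [-0.0054,0,0.203],"aperture": 40},{"pos": [-0.0054,0,0.203],"aperture": 40}])

```text
t: 28.3
tcp_pos: [461.1, -308.9, 25.0]
ee_rot: [0.998, -0.055, 0.001, 0.0]
force: [0.3, -0.6, -1.0]
finger_gap: 56.0
gripper_force: 30.0
```

Call:
drive_effector(rows=[{"aperture": 70},{"aperture": 80},{"aperture": 80},{"pos": [0,0,-0.005],"aperture": 80},{"pos": [0,0,-0.02],"aperture": 80},{"pos": [0,0,-0.05],"aperture": 80},{"pos": [0,0,-0.09],"aperture": 80},{"pos": [0,0,-0.13],"aperture": 80},{"pos": [0,0,-0.17],"aperture": 80},{"pos": [0,0,-0.195],"aperture": 80},{"pos": [0,0,-0.2],"aperture": 80},{"pos": [0,0,-0.2],"aperture": 80},{"pos": [0,0,-0.2],"aperture": 80}])

```text
t: 29.6
tcp_pos: [459.8, -308.4, 223.1]
ee_rot: [0.998, -0.055, -0.001, -0.0]
force: [0.9, 0.8, -0.2]
finger_gap: 79.7
gripper_force: 0.0
```

```bash
python3 - <<'E'
from h import *
W=wcam("pics/w1.npz"); d=onz(W,(427,125),85)-onz(W,(416,174),85); a=np.arctan2(d[1],d[0]); print("clamp axis",np.degrees(a))
go([650,-116,225],np.pi/2+a)
E
```

```text
clamp axis -8.904369320222704
t 29.6 tcp [ 459.8 -308.4  223.1] gap 79.7 f [ 0.9  0.8 -0.2]
shift [ 167.9 -212.1   -2. ]
rot [-2.000e-03 -1.000e-03 -3.096e+00] j6 1.7
rot [-0.001  0.001  0.045] j6 1.7
```

To row units: -212 mm / 1000 = -0.212, -203 mm / 1000 = -0.203, 0.045 rad / 3.1416 = 0.0143.

Call:
drive_effector(rows=[{"rot": [0,0,0.0064],"pos": [0.016,-0.02,0],"aperture": 88},{"rot": [0,0,0.0143],"pos": [0.04,-0.05,0],"aperture": 88},{"rot": [0,0,0.0143],"pos": [0.065,-0.083,0],"aperture": 88},{"rot": [0,0,0.0143],"pos": [0.092,-0.117,0],"aperture": 88},{"rot": [0,0,0.0143],"pos": [0.118,-0.15,0],"aperture": 88},{"rot": [0,0,0.0143],"pos": [0.142,-0.18,0],"aperture": 88},{"rot": [0,0,0.0143],"pos": [0.16,-0.203,0],"aperture": 88},{"rot": [0,0,0.0143],"pos": [0.168,-0.212,0],"aperture": 88},{"rot": [0,0,0.0143],"pos": [0.168,-0.212,0],"aperture": 88},{"rot": [0,0,0.0143],"pos": [0.168,-0.212,0],"aperture": 88},{"rot": [0,0,0.0143],"pos": [0.168,-0.212,0],"aperture": 88}])

```text
t: 30.7
tcp_pos: [649.8, -117.3, 223.8]
ee_rot: [0.997, -0.078, -0.0, 0.0]
force: [-0.7, 0.6, -0.6]
finger_gap: 87.6
gripper_force: 0.0
```

```bash
python3 - <<'E'
from h import *
s=get_state(); print(s["tcp_pos"]); p,d=snapshot("wrist"); cv2.imwrite("pics/w7.png",p); np.savez("pics/w7.npz",pos=s["tcp_pos"],q=s["ee_rot"])
E
```

```text
[ 649.7953982  -117.25998815  223.78020997]
```

View pics/w7.png

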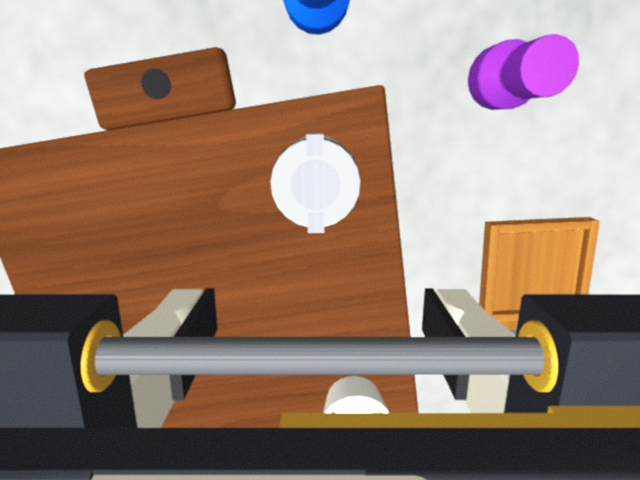

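The short jar's top is at (315.5,183), with clamps at (315,134) and (316,233), so the grasp axis is aligned.

```bash
python3 - <<'E'
from h import *
W=wcam("pics/w7.npz"); m=onz(W,(315.5,183),85); print(m, np.linalg.norm(onz(W,(271,183),85)-onz(W,(360,183),85)), tri([(W,(315.5,183)),(cam("scene"),(249,229)),(cam("side"),(352,264))]))
go([*m[:2],38])
E
```

```text
[ 682.01637617 -120.58845455   85.        ] 64.79642217256327 (array([ 681.6937679 , -116.92799651,   81.83680935]), np.float64(3.5609777357816434))
t 30.8 tcp [ 649.9 -117.3  224. ] gap 87.8 f [-0.8 -0.   1.1]
shift [ 32.3  -1.8 186. ]
```

To row units: 125 mm / 1000 = 0.125, 120 mm / 1000 = 0.12.

Call:
drive_effector(rows=[{"pos": [0.015,-0.002,0.015],"aperture": 88},{"pos": [0.032,-0.0035,0.04],"aperture": 88},{"pos": [0.0323,-0.0035,0.075],"aperture": 88},{"pos": [0.0323,-0.0035,0.105],"aperture": 88},{"pos": [0.0323,-0.0035,0.12],"aperture": 88},{"pos": [0.0323,-0.0035,0.125],"aperture": 88},{"pos": [0.0323,-0.0035,0.125],"aperture": 88}])

```text
t: 31.45
tcp_pos: [683.2, -118.4, 99.5]
ee_rot: [0.997, -0.077, 0.0, 0.0]
force: [-0.4, -0.1, 0.9]
finger_gap: 87.6
gripper_force: 0.0
```

```bash
python3 - <<'E'
from h import *
p,d=snapshot("wrist"); cv2.imwrite("pics/w8.png",p)
go([682,-118.5,38])
E
```

```text
t 31.5 tcp [ 683.8 -118.3  100.5] gap 87.5 f [-0.2  0.4 -0.2]
shift [-1.9  0.5 62.5]
```

View pics/w8.png

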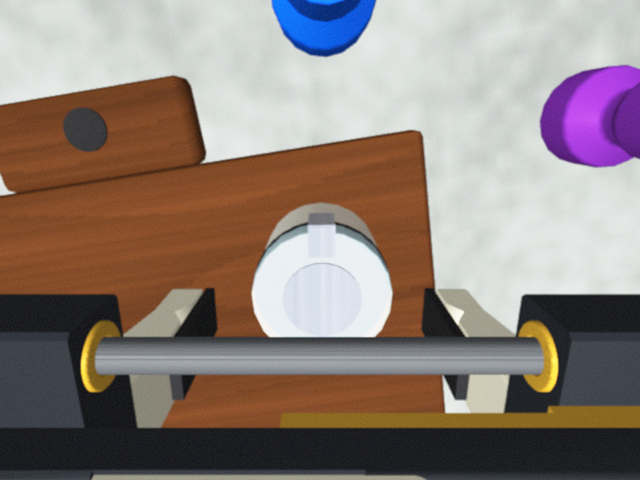

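The jar at column 322 is centred against the gripper axis at column 319. Descend and grip.

To row units: 62 mm / 1000 = 0.062, 58 mm / 1000 = 0.058.

Call:
drive_effector(rows=[{"pos": [-0.001,0.001,0.015],"aperture": 88},{"pos": [-0.001,0.001,0.035],"aperture": 88},{"pos": [-0.001,0.001,0.05],"aperture": 88},{"pos": [-0.001,0.001,0.058],"aperture": 88},{"pos": [-0.001,0.001,0.062],"aperture": 88},{"pos": [-0.001,0.001,0.062],"aperture": 88},{"pos": [-0.001,0.001,0.062],"aperture": 88},{"pos": [-0.001,0.001,0.062],"aperture": 40},{"pos": [-0.001,0.001,0.062],"aperture": 40},{"pos": [-0.001,0.001,0.062],"aperture": 40},{"pos": [-0.001,0.001,0.062],"aperture": 40},{"pos": [-0.001,0.001,0.062],"aperture": 40},{"pos": [-0.001,0.001,0.062],"aperture": 40}])

```text
t: 32.8
tcp_pos: [682.1, -118.8, 37.4]
ee_rot: [0.997, -0.077, 0.0, 0.0]
force: [-1.5, -0.5, 3.3]
finger_gap: 65.5
gripper_force: 30.0
```

Call:
drive_effector(rows=[{"pos": [0,0,-0.005],"aperture": 40},{"pos": [0,0,-0.02],"aperture": 40},{"pos": [0,0,-0.05],"aperture": 40},{"pos": [0,0,-0.085],"aperture": 40},{"pos": [0,0,-0.115],"aperture": 40},{"pos": [0,0,-0.135],"aperture": 40},{"pos": [0,0,-0.14],"aperture": 40},{"pos": [0,0,-0.14],"aperture": 40},{"pos": [0,0,-0.14],"aperture": 40}])

```text
t: 33.7
tcp_pos: [681.1, -118.6, 175.7]
ee_rot: [0.997, -0.077, -0.001, -0.0]
force: [0.2, 0.3, -3.5]
finger_gap: 65.4
gripper_force: 30.0
```

```bash
python3 - <<'E'
from h import *
go([551.5,-317,180],np.pi/2-0.11)
E
```

```text
t 33.7 tcp [ 681.1 -118.6  175.7] gap 65.4 f [ 0.2  0.3 -3.5]
shift [-97.4 216.   -4.1]
rot [3.000e-03 0.000e+00 3.097e+00] j6 1.31
rot [-0.     0.002 -0.045] j6 1.31
```

To row units: 216 mm / 1000 = 0.216, 207 mm / 1000 = 0.207, -0.045 rad / 3.1416 = -0.0143.

Call:
drive_effector(rows=[{"rot": [0,0,-0.0032],"pos": [-0.009,0.02,0],"aperture": 40},{"rot": [0,0,-0.0064],"pos": [-0.022,0.048,0],"aperture": 40},{"rot": [0,0,-0.0095],"pos": [-0.037,0.082,0],"aperture": 40},{"rot": [0,0,-0.0143],"pos": [-0.053,0.118,0],"aperture": 40},{"rot": [0,0,-0.0143],"pos": [-0.069,0.153,0],"aperture": 40},{"rot": [0,0,-0.0143],"pos": [-0.083,0.185,0],"aperture": 40},{"rot": [0,0,-0.0143],"pos": [-0.093,0.207,0],"aperture": 40},{"rot": [0,0,-0.0143],"pos": [-0.097,0.216,0],"aperture": 40},{"rot": [0,0,-0.0143],"pos": [-0.0974,0.216,0],"aperture": 40},{"rot": [0,0,-0.0143],"pos": [-0.0974,0.216,0],"aperture": 40},{"rot": [0,0,-0.0143],"pos": [-0.0974,0.216,0],"aperture": 40},{"rot": [0,0,-0.0143],"pos": [-0.0974,0.216,0],"aperture": 40}])

```text
t: 34.9
tcp_pos: [553.0, -316.3, 176.8]
ee_rot: [0.999, -0.054, -0.0, -0.0]
force: [-0.0, 0.9, -2.6]
finger_gap: 65.4
gripper_force: 30.0
```

```bash
python3 - <<'E'
from h import *
go([551.5,-317,24.3],np.pi/2-0.11)
s=get_state(); p,d=snapshot("wrist"); cv2.imwrite("pics/w9.png",p); W=cam("wrist",s)
c=np.array([505.8,-312.3]);th=-.11
for a,b in ((96,50),(96,-50),(4,46),(4,-46)): print(np.round(proj(W,[c[0]+a*np.cos(th)-b*np.sin(th),c[1]+a*np.sin(th)+b*np.cos(th),16])))
E
```

```text
t 34.9 tcp [ 553.  -316.3  176.8] gap 65.4 f [-0.   0.9 -2.6]
shift [ -1.3   0.9 152.5]
rot [-0.   -0.   -3.14] j6 1.68
rot [-0.     0.     0.001] j6 1.68
[254. 157.]
[385. 157.]
[264. 270.]
[375. 270.]
```

View pics/w9.png

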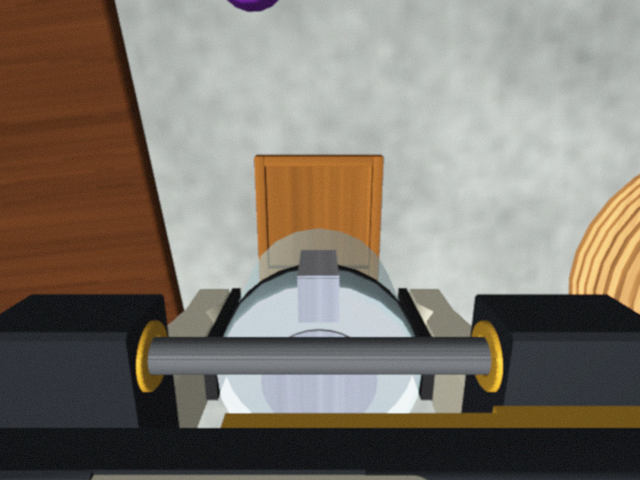

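The tray corners at (255,155) and (384,155) match the prediction. Set the jar down.

To row units: 152.5 mm / 1000 = 0.1525, 152 mm / 1000 = 0.152.

Call:
drive_effector(rows=[{"pos": [-0.001,0.0005,0.02],"aperture": 40},{"pos": [-0.001,0.0005,0.05],"aperture": 40},{"pos": [-0.001,0.0005,0.08],"aperture": 40},{"pos": [-0.001,0.0005,0.107],"aperture": 40},{"pos": [-0.001,0.0005,0.127],"aperture": 40},{"pos": [-0.001,0.0005,0.139],"aperture": 40},{"pos": [-0.001,0.0005,0.146],"aperture": 40},{"pos": [-0.001,0.0005,0.15],"aperture": 40},{"pos": [-0.001,0.0005,0.152],"aperture": 40},{"pos": [-0.001,0.0005,0.1525],"aperture": 40},{"pos": [-0.001,0.0005,0.1525],"aperture": 40},{"pos": [-0.001,0.0005,0.1525],"aperture": 40}])

```text
t: 36.15
tcp_pos: [551.7, -317.7, 25.2]
ee_rot: [0.998, -0.055, 0.001, 0.0]
force: [0.0, 0.3, -2.1]
finger_gap: 65.6
gripper_force: 30.0
```

Call:
drive_effector(rows=[{"aperture": 75},{"aperture": 85},{"aperture": 85},{"pos": [0,0,-0.005],"aperture": 85},{"pos": [0,0,-0.02],"aperture": 85},{"pos": [0,0,-0.05],"aperture": 85},{"pos": [0,0,-0.09],"aperture": 85},{"pos": [0,0,-0.13],"aperture": 85},{"pos": [0,0,-0.17],"aperture": 85},{"pos": [0,0,-0.21],"aperture": 85},{"pos": [0.06,0,-0.25],"aperture": 85},{"pos": [0.1,0,-0.27],"aperture": 85},{"pos": [0.1,0,-0.27],"aperture": 85},{"pos": [0.1,0,-0.27],"aperture": 85}])

```text
t: 37.55
tcp_pos: [652.9, -328.6, 295.4]
ee_rot: [0.999, -0.055, 0.001, 0.0]
force: [-0.3, 0.8, -0.7]
finger_gap: 84.9
gripper_force: 0.0
```

```bash
python3 - <<'E'
from h import *
print(get_state()["tcp_pos"],get_state()["joint_vel"].round(2))
p,d=snapshot("side"); q,d=snapshot("scene")
cv2.imwrite("pics/fin.png",np.hstack([cv2.resize(p[160:420,180:400],(400,472)),cv2.resize(q[120:300,140:480],(400,472))]))
E
```

```text
[ 652.88872284 -328.646768    295.35355571] [-0.01 -0.02 -0.09 -0.01  0.02  0.  ]
```

View pics/fin.png

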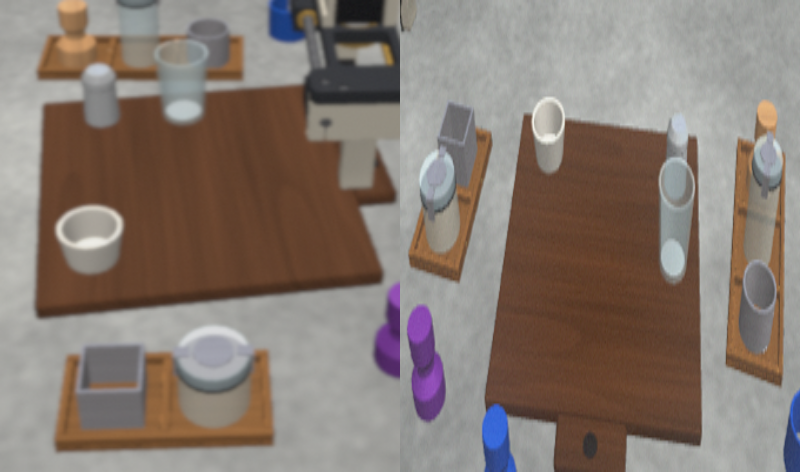

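All five things stand in their wells: square cutter (112,385) and short jar (213,375) in tray2, and tamper, tall jar and round cutter in tray3. The ramekin, glass and shaker have not moved.

Call:
drive_effector(rows=[{"aperture": 85},{"aperture": 85},{"aperture": 85}])

```text
t: 37.95
tcp_pos: [650.1, -328.5, 294.7]
ee_rot: [0.998, -0.055, -0.0, -0.0]
force: [-1.3, -1.3, -0.1]
finger_gap: 85.0
gripper_force: 0.0
```

```bash
python3 -c "from plant import *; print(sign_off())"
```

```text
the job is handed in; nothing more can be done
None
```

Both kits are made up and handed in at about 38 s: the last pictures show all five things upright in their wells and the ramekin, glass and shaker where they were; sign-off returned no verdict.

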